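# Take the scanned slide cassette out of the slide loader

### The job

The green cassette in the slide loader has been scanned: push its drop gate fully down so the slides cannot slip out, then squeeze its two green side catches together and lift it straight up out of its bay. Finish while still holding it by the squeezed catches, still, level and free of everything else, with its underside at least 10 cm above the loader's deck. Leave the yellow cassette in its bay with its gate as it is, and do not disturb the bottle, dish and slide box beside the loader.

Things in the scene. Friction and masses are not known exactly. Their poses are not given: they have to be found in the camera images.
- loader: Low white slide loader, fixed on the bench: front deck x -90 to 80, y -140 to 140 mm, its top 45 mm above the bench, with two cassette bays side by side centred at x = -15, y = +62 and -62 mm; behind it (from x = 70 mm) the housing, 101 mm high, with a blue cover 131 mm high from x = 135 mm. Origin: on the bench below the deck; x towards the housing, z up.
- bay_l (a point): Centre of the +y bay's floor (deck height). Two aluminium keeper rails stand along the cassette's long sides, 46 mm long, 30 to 41 mm from the bay's middle along y, 22 mm high; the catch hooks sit under their lips, so a cassette cannot be pulled out unless both catches are squeezed. A seated cassette has about 1.5 mm of play.
- bay_r (a point): Centre of the -y bay's floor (deck height). Two aluminium keeper rails stand along the cassette's long sides, 46 mm long, 30 to 41 mm from the bay's middle along y, 22 mm high; the catch hooks sit under their lips, so a cassette cannot be pulled out unless both catches are squeezed. A seated cassette has about 1.5 mm of play.
- green: The cassette to take out (either bay): grey slide magazine 84 mm long (x) x 34 mm wide (y) x 66 mm high, mass 0.24 to 0.38 kg, green strip on its roof, green slide ends, green catches. Origin: centre of its underside, on the deck (45 mm above the bench) when seated; z up, x along its length towards the housing (the gate end), y across, the same directions as the loader's.
- green_grip (a point): Point midway between the green cassette's two thumb pads, 49 mm above its underside. The pads are on its long sides, 30 mm long (x), 32 to 66 mm above the underside, outer faces 30 mm either side of this point along y (60 mm over both; 46 mm fully squeezed). Fingertips must stay above the keeper rails (22 mm above the deck).
- green_catch_l (a joint): Travel of the green cassette's catch on its +y side: 0 out, 0.007 m fully squeezed in (towards the middle). Spring: 3 N at rest to 8 N fully in. The hook is clear of the keeper from about 0.004 m, or up to 0.005 m if the cassette lies to that side.
- green_catch_r (a joint): The same for the catch on the -y side.
- green_gate (a joint): How far the green cassette's steel drop gate is raised: 0 fully down (slides locked in), up to 0.036 m. It stays where it is left (friction 2 N) and stops hard at 0.
- green_tab (a point): Middle of the top of the gate's finger tab, a plate 14 mm (x) x 30 mm (y) at the gate's upper edge on the cassette's +x end, 51 mm from the cassette's middle along x; with the gate down this point is 72 mm above the cassette's underside (6 mm above its roof). Push it straight down.
- yellow: The other cassette, still waiting, in the other bay: same build and origin, with yellow strip, slide ends and catches. Must stay as it is.
- yellow_tab (a point): Middle of the top of the yellow cassette's gate tab (its gate is raised too). Must stay as it is.
- oil_bottle: Loose amber bottle with black cap, 34 mm across, 75 mm high, on the bench on the loader's +y side. Origin: centre of its underside.
- petri_dish: Loose closed culture dish (clear, pink inside), 94 mm across, 16 mm high, on the bench on the loader's -y side. Origin: centre of its underside.
- slide_box: Loose blue plastic slide box 85 x 60 x 30 mm, on the bench on the loader's -y side. Origin: centre of its underside.

How it is judged:
On the way, in this order (a step that is already met when the one before it is completed fails the run):
1. the green gate is fully down while the cassette still sits in its bay (value of joint green_gate below 0.003 m and z of green in the frame of loader below 0.05 m), for 0.2 s.
2. both green catches are squeezed with the cassette still in its bay and the gate down (value of joint each of green_catch_l, green_catch_r above 0.0035 m and value of joint green_gate below 0.003 m and z of green in the frame of loader below 0.055 m), for 0.05 s.
At the end, for the whole second after the job is handed in: Green cassette held still by both squeezed catches (each in over 3.5 mm), underside over 90 mm above the deck, tilt under 0.2 rad, gate within 4 mm of down, touching neither loader nor yellow cassette; yellow cassette seated, it and its gate within 10 mm of the start (z of green in the frame of loader above 0.135 m and angle between green's own z axis and vertical below 0.2 rad and value of joint each of green_catch_l, green_catch_r above 0.0035 m and value of joint green_gate below 0.004 m and contact force between the fingers and green above 3 N and contact force between green and loader below 0.1 N and contact force between green and yellow below 0.1 N and linear speed of green below 0.03 m/s and angular speed of green below 0.3 rad/s and z of yellow in the frame of loader below 0.05 m and distance of each of yellow, yellow_tab from where it was at the start of the episode below 0.01 m); the arm keeps its last pose, push and grip.
It fails at once if the yellow cassette or its gate is disturbed (over 10 mm) (distance of any of yellow, yellow_tab from where it was at the start of the episode above 0.01 m).
It fails at once if the green cassette is tipped over 0.5 rad (angle between green's own z axis and vertical above 0.5 rad).
It fails at once if the bottle, dish or slide box is pushed over 30 mm or knocked over (distance of any of oil_bottle, petri_dish, slide_box from where it was at the start of the episode above 0.03 m or angle between oil_bottle's own z axis and vertical above 0.6 rad).
It also fails if it takes over 40 s, if anything falls off the work surface, if the arm or the gripper's body presses on something with over 40 N, if the wrist force passes 120 N, or if a joint passes its speed limit or range.

### The arm

A 7-joint arm with a two-finger parallel gripper is mounted at the origin on the work surface. World frame = base frame: x ahead of the robot, y to its left, z up, the work surface at z = 0. Lengths are in m, angles in rad, forces in N, time in s.
With the tool pointing down it reaches from about 0.4 to 0.875 m from the base axis. Payload 4.4 kg.
Tool frame: the origin (TCP) lies midway between the tips of the shut fingers; the grasp point (between the pads) lies 19 mm behind it; z points along the fingers, y is the line along which they close (so a half turn about z gives the same grasp; the last joint's range is limited). The gripper opens to 85 mm and grips with 20 to 120 N. Pads are 22 mm wide; open, the fingers measure 114 mm over their backs; the gripper's body (76 mm by 85 mm) begins 54 mm behind the grasp point. The pads swing forward as they close: fully open they stand 13 mm farther back than shut.
Start: joints at [-1.389, 0.628, 0.038, 1.517, -0.027, 0.996, -0.02], TCP at [0.159, 0.63, 0.231] pointing down, gripper open.
Joint ranges: [-3.06, 3.06], [-0.37, 2.12], [-1.25, 1.32], [0.18, 2.47], [-1.1, 4.24], [0.23, 1.98], [-2.94, 2.94]. Speed limits (rad/s): [2.57, 2.57, 3.14, 3.14, 3.14, 3.14, 3.14].

### API

Orientations are given as a rotation vector (axis times angle).
In Python, from cell import manip gives the robot as it stands.
- The arm moves only by the shell command python3 jog.py 'ROWS' [FORCE]. ROWS is rows parted by semicolons, their numbers by spaces, 1 to 5 of them, each of 5 numbers: dx, dy, dz in m, then a turn about the tool's z in rad, then the opening from 0.0 (shut) to 1.0 (fully open); each row is the pose to reach, as a shift and turn from the pose commanded when the command began, along the tool's axes at that moment; what a row does not reach only later rows make up. A row lasts 1/12 s, in which the tool goes at most 0.0417 m and 0.125 rad, less where a joint would pass 70% of its speed; a pose out of reach is approached as far as the arm can. The fingers move at their own pace and stop on an object; FORCE is the grip in N (left out, the last holds). Time passes only in rows, so rows that do not move let the fingers close. It prints the time, the measured TCP pose, the force, the opening and the grip force at its end.
- manip.get_obs(): the state, without advancing time (a new reading comes with each control period).
- manip.capture(name): name is "scene" or "top" or "wrist"; returns the picture (420x560x3 uint8, blue, green, red); there is no depth.
- manip.camera_model(name): a dict with "vertical_fov" (degrees; the focal length in pixels is half the picture's height over the tangent of half this angle, whatever the lens; pixels are square), "cx", "cy" (the principal point, pixels), "k1" (the pictures are not rectified: a ray, as slopes to the right and down, at radius r is drawn at 1 + k1 r^2 times it, then the intrinsics apply), "rvec" (rotation vector, rad) and "tvec" (3), from world to camera coordinates, as OpenCV has them. Camera axes: x right, y down, z forward; pixel columns grow to the right and rows downward; lengths in m; the calibration is good to about 2 mm. A picture is of the moment at which its call begins: read the wrist's pose just before it. camera_model takes no time and is no camera call; for the wrist camera it gives the pose at the moment of the call.
- manip.sign_off(): hands the job in; it is judged then, once.
The state is a dict: "t": time; "joint_pos": joint angles; "dq": joint speeds; "joint_efforts": joint torques, N m; "eef_pos": TCP position; "ee_rot": TCP orientation; "contact_force": force on the tool from outside, world axes, zero at the start; "moment": the same for the moment, N m; "width": opening from 0.0 (shut) to 1.0 (fully open); "grip_force": force on a finger pad.
Only numpy, scipy, OpenCV 4.12 (cv2) and the standard library are available. Lean on these libraries where they do the work, as an engineer would, in place of code of your own. Each camera call takes 0.05 s, during which the arm holds its last target. There are 200 camera calls.

## Working session

There is one attempt and no reset: what is moved stays moved. The work goes in short steps, Python scripts to look and compute and a shell command to move; the robot and the scene stay as the last step left them, time stands still between calls to the robot, and variables do not carry over. Pictures are saved under pics/ and viewed, at most 10 in all, crops included, and the job is handed in when it is done.

```bash
ls; mkdir -p pics; cat > h.py <<'E'
import numpy as np, cv2
from cell import manip
def cam(n):
    m=manip.camera_model(n); im=manip.capture(n); return im,m
def ray(m,u,v,H=420):
    f=H/2/np.tan(np.radians(m["vertical_fov"])/2)
    K=np.array([[f,0,m["cx"]],[0,f,m["cy"]],[0,0,1.]])
    p=cv2.undistortPoints(np.array([[[u,v]]],float),K,np.array([m["k1"],0,0,0,0.]))[0,0]
    R=cv2.Rodrigues(np.array(m["rvec"],float))[0]; t=np.array(m["tvec"],float)
    d=R.T@np.array([p[0],p[1],1]); return -R.T@t,d/np.linalg.norm(d)
def onz(m,u,v,z):
    o,d=ray(m,u,v); return o+d*(z-o[2])/d[2]
def tri(rs):
    A=np.zeros((3,3));b=np.zeros(3)
    for o,d in rs:
        P=np.eye(3)-np.outer(d,d);A+=P;b+=P@o
    x=np.linalg.solve(A,b); return x,[np.linalg.norm((np.eye(3)-np.outer(d,d))@(x-o)) for o,d in rs]
E
python3 - <<'E'
from h import *
s=manip.get_obs(); print(s)
ims=[]
for n in("scene","top"):
    im,m=cam(n); print(n,m); cv2.imwrite(f"pics/{n}0.png",im)
im,m=cam("wrist"); print(m); cv2.imwrite("pics/wrist0.png",im)
E
```

```text
cell.py
jog.py
pics
{'t': 0.0, 'joint_pos': array([-1.38878559,  0.62934103,  0.03844815,  1.51838905, -0.0270219 ,
        0.99631674, -0.01999613]), 'dq': array([ 6.44794624e-04,  1.00382989e-03, -3.43360103e-05,  1.63922027e-03,
        2.61615228e-05,  1.52103065e-03,  3.84416428e-04]), 'joint_efforts': array([ 2.98639297e-04, -5.63406909e+01,  1.22630686e+00, -1.93436265e+01,
        1.09468948e-02,  1.06734046e-02,  1.23699783e-05]), 'eef_pos': array([0.15924556, 0.62952783, 0.23038579]), 'ee_rot': array([-3.88257637e-01, -3.11727727e+00,  3.01986299e-03]), 'contact_force': array([-0.07328721, -0.82647638,  0.03930391]), 'moment': array([-0.02225133,  0.02799951, -0.01737436]), 'grip_force': 0.0, 'width': 1.0020812110685131}
scene {'vertical_fov': 56.80861712341099, 'cx': 277.75852559354473, 'cy': 211.7488106450233, 'k1': -0.08310706202675996, 'rvec': array([ 1.10064928,  2.29386675, -1.13129438]), 'tvec': array([ 0.33142876, -0.22311738,  1.18202229])}
top {'vertical_fov': 48.6043373184188, 'cx': 278.7937030728149, 'cy': 206.10979283951949, 'k1': -0.013054207693532818, 'rvec': array([ 2.14652693, -2.18521279,  0.08761478]), 'tvec': array([0.04720992, 0.55837352, 1.02778824])}
{'vertical_fov': 64.50058466215688, 'cx': 283.3930910679208, 'cy': 206.2411082563354, 'k1': -0.02917332276143733, 'rvec': array([-2.26511318, -1.76527017, -0.28639533]), 'tvec': array([-0.64843079, -0.04294456,  0.38001108])}
```

View pics/scene0.png

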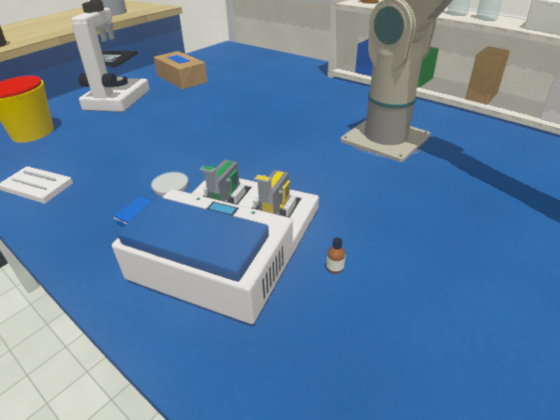

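View pics/top0.png

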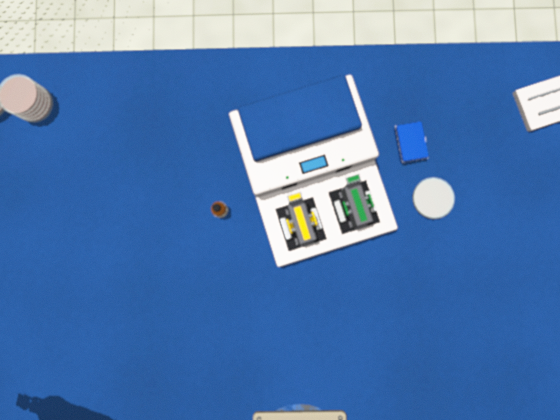

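The top view shows the green cassette in the right (-y) bay: strip near (357,205), tab near (353,180). The yellow one is at (302,222), the bottle at (220,209), the box at (412,142) and the dish at (434,198). The scene view shows the green tab at about (209,168). Next I'll enlarge both views around the cassettes.

```bash
python3 - <<'E'
from h import *
a=cv2.imread("pics/top0.png")[160:260,265:405]; b=cv2.imread("pics/scene0.png")[150:225,180:320]
c=lambda i,k:cv2.resize(i,None,fx=k,fy=k,interpolation=cv2.INTER_CUBIC)
A=c(a,4);B=c(b,4); print(A.shape,B.shape)
C=np.vstack([c(a,4)[:, :],])
cv2.imwrite("pics/c1.png",c(a,5)); cv2.imwrite("pics/c2.png",c(b,5))
for n in("top","scene"):
    im=cv2.imread(f"pics/{n}0.png");h=cv2.cvtColor(im,cv2.COLOR_BGR2HSV)
    for nm,lo,hi in(("green",(55,80,40),(88,255,255)),("yellow",(20,120,90),(35,255,255))):
        k=cv2.inRange(h,lo,hi); N,L,S,c_=cv2.connectedComponentsWithStats(k)
        print(n,nm,[(S[i].tolist(),c_[i].round(1).tolist()) for i in range(1,N) if S[i,4]>8 and 160<c_[i][0]<420 and 140<c_[i][1]<270])
E
```

```text
(400, 560, 3) (300, 560, 3)
top green [([348, 175, 11, 7, 47], [352.9, 178.3]), ([351, 189, 16, 33, 223], [358.6, 204.8]), ([367, 195, 7, 12, 41], [369.6, 200.9]), ([342, 201, 7, 16, 57], [345.1, 208.2])]
top yellow [([289, 193, 12, 8, 52], [294.5, 196.4]), ([294, 206, 17, 34, 250], [301.8, 222.7]), ([310, 212, 7, 14, 52], [313.2, 218.6]), ([286, 218, 8, 16, 52], [289.6, 225.5])]
scene green [([217, 161, 15, 16, 93], [223.4, 167.8]), ([202, 165, 13, 5, 37], [208.3, 167.2]), ([229, 169, 9, 27, 138], [232.6, 181.1]), ([211, 193, 9, 7, 44], [215.3, 195.6])]
scene yellow [([271, 172, 12, 15, 81], [275.9, 177.7]), ([257, 176, 11, 4, 32], [262.3, 177.3]), ([280, 180, 9, 29, 85], [284.2, 194.7]), ([262, 203, 11, 10, 79], [267.2, 207.3])]
```

View pics/c1.png

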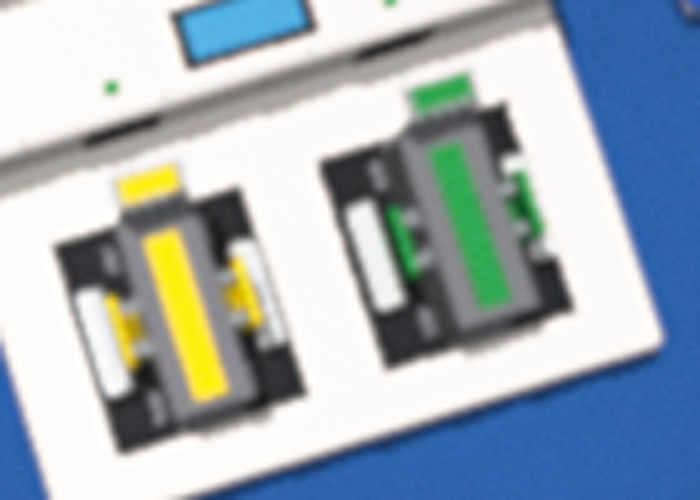

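View pics/c2.png

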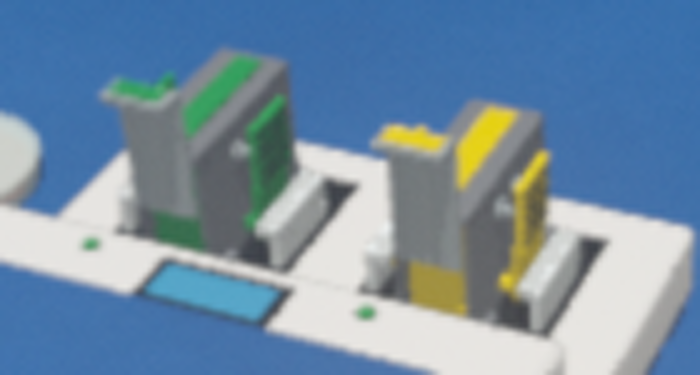

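The crops show both gates raised. The green tab top is at about (353,178) in top and (208,167) in scene, the strip centre at about (358.5,205) in top and (223.5,168) in scene, and the pads on both sides are visible. Next I'll triangulate these.

```bash
python3 - <<'E'
from h import *
T=manip.camera_model("top");S=manip.camera_model("scene")
P={}
for n,a,b in(("gstrip",(358.6,204.8),(223.4,167.8)),("ystrip",(301.8,222.7),(275.9,177.7)),("gtab",(352.9,178.3),(208.3,167.2)),("ytab",(294.5,196.4),(262.3,177.3))):
    x,r=tri([ray(T,*a),ray(S,*b)]);P[n]=x;print(n,x.round(4),np.round(r,4), onz(T,*a,x[2]).round(4))
d=P["ystrip"]-P["gstrip"];print("yaw from bays",np.degrees(np.arctan2(-d[0],d[1])),np.linalg.norm(d[:2]))
# strip axis from top
im=cv2.imread("pics/top0.png");h=cv2.cvtColor(im,cv2.COLOR_BGR2HSV)
for lo,hi,bx,z in(((55,80,40),(88,255,255),(351,189,16,33),P["gstrip"][2]),((20,120,90),(35,255,255),(294,206,17,34),P["ystrip"][2])):
    k=cv2.inRange(h,lo,hi);x,y,w,hh=bx;v,u=np.nonzero(k[y:y+hh,x:x+w]);q=np.array([onz(T,i+x,j+y,z)[:2] for i,j in zip(u,v)])
    w,V=np.linalg.eigh(np.cov(q.T));e=V[:,1];e*=np.sign(e[0]);print("strip yaw",np.degrees(np.arctan2(e[1],e[0])),q.mean(0))
    print("proj",[(round(f,4)) for f in (q@e).min()-q.mean(0)@e*np.ones(1)],((q@e).max()-q.mean(0)@e).round(4))
s=manip.get_obs();print(cv2.Rodrigues(s["ee_rot"])[0].round(3))
E
```

```text
gstrip [ 0.5497 -0.1285  0.1182] [0.0006 0.0006] [ 0.5501 -0.129   0.1182]
ystrip [ 0.5142 -0.0098  0.1209] [0.0012 0.0012] [ 0.515  -0.0107  0.1209]
gtab [ 0.6008 -0.1143  0.1501] [0.0001 0.0001] [ 0.6007 -0.1143  0.1501]
ytab [0.5664 0.0032 0.154 ] [0.0008 0.0008] [0.5659 0.0038 0.154 ]
yaw from bays 16.608846733863004 0.12391166346504769
strip yaw 16.551602889115216 [ 0.55004162 -0.12895187]
proj [np.float64(-0.0345)] 0.0348
strip yaw 16.463000089621634 [ 0.51504469 -0.01084362]
proj [np.float64(-0.0351)] 0.0352
[[-0.969  0.245 -0.   ]
 [ 0.245  0.969 -0.001]
 [ 0.    -0.001 -1.   ]]
```

```bash
R='-0.14 -0.15 -0.012 0 0'; python3 jog.py '-0.14 -0.15 -0.012 0 0;-0.14 -0.15 -0.012 0 0;-0.14 -0.15 -0.012 0 0;-0.14 -0.15 -0.012 0 0;-0.14 -0.15 -0.012 0 0' 40
```

```text
t: 0.57
eef_pos: [0.2591, 0.4479, 0.2432]
ee_rot: [0.389, 3.117, -0.001]
contact_force: [0.7, -0.0, -0.2]
width: 0.3
grip_force: 0.0
```

```bash
python3 jog.py '-0.14 -0.15 -0.012 0 0;-0.14 -0.15 -0.012 0 0;-0.14 -0.15 -0.012 0 0;-0.14 -0.15 -0.012 0 0;-0.14 -0.15 -0.012 0 0'; python3 jog.py '-0.14 -0.15 -0.012 0 0;-0.14 -0.15 -0.012 0 0;-0.14 -0.15 -0.012 0 0;-0.14 -0.15 -0.012 0 0;-0.14 -0.15 -0.012 0 0'
```

```text
t: 0.98
eef_pos: [0.3579, 0.2683, 0.2555]
ee_rot: [0.389, 3.117, -0.0]
contact_force: [1.3, 0.3, 0.4]
width: 0.002
grip_force: 0.0
t: 1.4
eef_pos: [0.4568, 0.0885, 0.2675]
ee_rot: [0.389, 3.117, -0.0]
contact_force: [0.4, 1.6, -0.6]
width: -0.001
grip_force: 0.0
```

```bash
python3 jog.py '0 0 0 -0.537 0;0 0 0 -0.537 0;0 0 0 -0.537 0;0 0 0 -0.537 0;0 0 0 -0.537 0'; python3 - <<'E'
from h import *
s=manip.get_obs();m=manip.camera_model("wrist")
R=cv2.Rodrigues(s["ee_rot"])[0];C=-cv2.Rodrigues(m["rvec"])[0].T@m["tvec"]
print(s["eef_pos"],R.round(3).tolist(),s["joint_pos"].round(2),"cam in tool",(R.T@(C-s["eef_pos"])).round(3),"cam fwd in tool",(R.T@cv2.Rodrigues(m["rvec"])[0][2]).round(3))
E
```

```text
t: 1.82
eef_pos: [0.456, 0.0907, 0.2671]
ee_rot: [0.461, -3.107, -0.0]
contact_force: [-0.5, 0.0, -0.0]
width: -0.003
grip_force: 0.0
[0.45603347 0.09068934 0.26714145] [[-0.957, -0.29, -0.001], [-0.29, 0.957, 0.0], [0.0, 0.0, -1.0]] [-0.28  0.32  0.02  1.97 -0.01  0.86  1.62] cam in tool [ 0.081 -0.001 -0.143] cam fwd in tool [-0.318  0.001  0.948]
```

```bash
python3 jog.py '-0.03 -0.15 0 0 0;-0.03 -0.15 0 0 0;-0.03 -0.15 0 0 0;-0.03 -0.15 0 0 0;-0.03 -0.15 0 0 0'; cat > look.py <<'E'
from h import *
import sys,pickle
m=manip.camera_model("wrist");im=manip.capture("wrist");n=sys.argv[1]
cv2.imwrite(f"pics/{n}.png",im);pickle.dump(m,open(f"{n}.pkl","wb"))
k=cv2.inRange(cv2.cvtColor(im,cv2.COLOR_BGR2HSV),(50,100,40),(88,255,255))
N,L,S,c=cv2.connectedComponentsWithStats(k)
for i in range(1,N):
    if S[i,4]>60: print(S[i].tolist(),c[i].round(1).tolist())
print(manip.get_obs()["eef_pos"])
E
python3 look.py w1
```

```text
t: 2.23
eef_pos: [0.5299, -0.0518, 0.2671]
ee_rot: [-0.438, 3.109, -0.007]
contact_force: [0.6, 0.8, -0.0]
width: 0.0
grip_force: 0.0
[187, 150, 20, 71, 992] [196.4, 184.9]
[225, 166, 5, 37, 128] [227.0, 185.2]
[166, 173, 6, 29, 90] [168.2, 186.7]
[180, 250, 26, 9, 209] [191.9, 253.7]
[ 0.52835357 -0.04804973  0.26686322]
```

```bash
python3 jog.py '-0.03 -0.09 0 0 0;-0.03 -0.09 0 0 0;-0.03 -0.09 0 0 0;-0.03 -0.09 0 0 0'; python3 look.py w2
```

```text
t: 2.62
eef_pos: [0.583, -0.1248, 0.2667]
ee_rot: [0.447, -3.11, 0.003]
contact_force: [-0.0, 0.4, 0.2]
width: -0.001
grip_force: 0.0
[281, 113, 15, 77, 1040] [287.7, 151.6]
[317, 139, 4, 32, 101] [318.2, 154.0]
[275, 218, 27, 9, 241] [288.0, 222.0]
[ 0.58191758 -0.12215016  0.26660711]
```

View pics/w2.png

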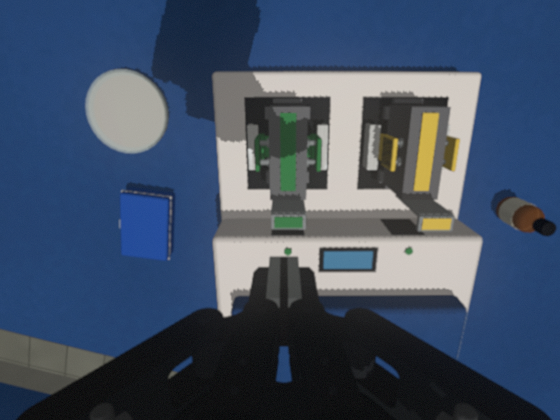

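View pics/w1.png

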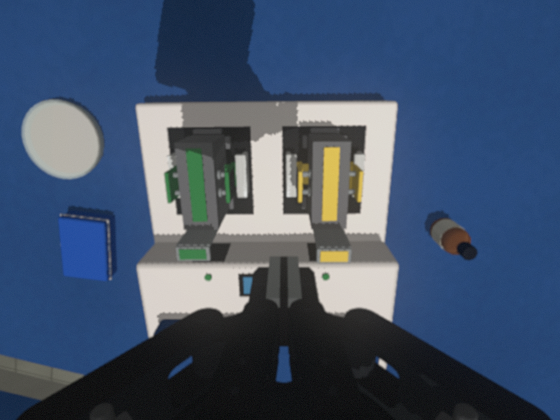

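In w2 the green strip is at (288,152), the tab at (288,222) and the pads at (258,153) and (320,153), with the shut fingertips at (284,260). In w1 the strip is at (196,185) and the tab at (192,254). Both tabs stand well above their roofs.

```bash
python3 - <<'E'
from h import *
import pickle
M={n:pickle.load(open(n+".pkl","rb")) for n in("w1","w2")};M["T"]=manip.camera_model("top");M["S"]=manip.camera_model("scene")
def box(n,bx):
    im=cv2.imread(f"pics/{n}.png");k=cv2.inRange(cv2.cvtColor(im,cv2.COLOR_BGR2HSV),(50,60,30),(90,255,255));x,y,w,h=bx
    s=np.zeros_like(k);s[y-3:y+h+3,x-3:x+w+3]=k[y-3:y+h+3,x-3:x+w+3];p=np.argwhere(s)[:,::-1].astype(np.float32)
    (c,_,_)=cv2.minAreaRect(p);return c
G={"strip":{"w1":box("w1",(187,150,20,71)),"w2":box("w2",(281,113,15,77)),"T":(358.6,204.8),"S":(223.4,167.8)},
"tab":{"w1":box("w1",(180,250,26,9)),"w2":box("w2",(275,218,27,9)),"T":(352.9,178.3),"S":(208.3,167.2)},
"padR":{"w1":(227,185.2),"w2":(318.2,154.0)}}
for k,g in G.items():
    for ks in(("w1","w2"),("w1","w2","T"),("w1","w2","T","S")):
        ks=[i for i in ks if i in g]; x,r=tri([ray(M[i],*g[i]) for i in ks]);print(k,ks,x.round(4),np.round(r,4),np.round(g["w2"],1))
for z in(.111,.116):
  print(z,[onz(M[n],*G["strip"][n],z).round(4).tolist() for n in("w1","w2","T","S")])
for z in(.145,.15,.153): print(z,[onz(M[n],*G["tab"][n],z).round(4).tolist() for n in("w1","w2","T","S")])
s=manip.get_obs();print(s["eef_pos"],cv2.Rodrigues(s["ee_rot"])[0].round(3).tolist())
E
```

```text
strip ['w1', 'w2'] [ 0.5506 -0.1316  0.1126] [0.0002 0.0002] [288.  151.5]
strip ['w1', 'w2', 'T'] [ 0.5509 -0.1312  0.1108] [0.0007 0.0004 0.001 ] [288.  151.5]
strip ['w1', 'w2', 'T', 'S'] [ 0.5494 -0.1303  0.117 ] [0.0004 0.0017 0.0014 0.0015] [288.  151.5]
tab ['w1', 'w2'] [ 0.6026 -0.1165  0.1462] [0. 0.] [288. 222.]
tab ['w1', 'w2', 'T'] [ 0.6019 -0.1159  0.1468] [0.0005 0.0008 0.0013] [288. 222.]
tab ['w1', 'w2', 'T', 'S'] [ 0.6008 -0.1156  0.1494] [0.0004 0.0014 0.0012 0.0008] [288. 222.]
padR ['w1', 'w2'] [ 0.5454 -0.1045  0.1066] [0.0005 0.0005] [318.2 154. ]
padR ['w1', 'w2'] [ 0.5454 -0.1045  0.1066] [0.0005 0.0005] [318.2 154. ]
padR ['w1', 'w2'] [ 0.5454 -0.1045  0.1066] [0.0005 0.0005] [318.2 154. ]
0.111 [[0.5512, -0.1318, 0.111], [0.5507, -0.1316, 0.111], [0.5507, -0.1301, 0.111], [0.5416, -0.137, 0.111]]
0.116 [[0.5496, -0.1308, 0.116], [0.5499, -0.1319, 0.116], [0.5503, -0.1293, 0.116], [0.547, -0.1307, 0.116]]
0.145 [[0.6032, -0.1167, 0.145], [0.603, -0.1163, 0.145], [0.6015, -0.115, 0.145], [0.5955, -0.1211, 0.145]]
0.15 [[0.6003, -0.1159, 0.15], [0.6012, -0.117, 0.15], [0.6007, -0.1143, 0.15], [0.6007, -0.1144, 0.15]]
0.153 [[0.5986, -0.1154, 0.153], [0.6001, -0.1173, 0.153], [0.6003, -0.1138, 0.153], [0.6038, -0.1105, 0.153]]
[ 0.58191758 -0.12215016  0.26660711] [[-0.959, -0.284, -0.001], [-0.284, 0.959, 0.001], [0.001, 0.001, -1.0]]
```

```bash
python3 jog.py '-0.021 0 0.035 0 0;-0.021 0 0.07 0 0;-0.021 0 0.10 0 0;-0.021 0 0.106 0 0;-0.021 0 0.106 0 0'; python3 jog.py '0 0 0 0 0'
```

```text
t: 3.08
eef_pos: [0.6, -0.1134, 0.1594]
ee_rot: [0.456, -3.103, -0.005]
contact_force: [0.4, 0.4, 0.5]
width: 0.001
grip_force: 0.0
t: 3.17
eef_pos: [0.6026, -0.1148, 0.1624]
ee_rot: [-0.455, 3.108, 0.001]
contact_force: [0.4, -0.0, 1.2]
width: 0.004
grip_force: 0.0
```

```bash
python3 jog.py '0 0.001 0.01 0 0;0 0.001 0.018 0 0;0 0.001 0.026 0 0;0 0.001 0.034 0 0;0 0.001 0.036 0 0'; python3 jog.py '0 0 0.003 0 0;0 0 0.006 0 0;0 0 0.008 0 0;0 0 0.009 0 0;0 0 0.009 0 0'
```

```text
t: 3.58
eef_pos: [0.6021, -0.1149, 0.1244]
ee_rot: [0.453, -3.109, -0.0]
contact_force: [1.0, -0.1, 0.8]
width: 0.001
grip_force: 0.9
t: 4.0
eef_pos: [0.6023, -0.115, 0.1169]
ee_rot: [-0.453, 3.108, 0.0]
contact_force: [-0.6, 1.4, 7.1]
width: 0.003
grip_force: 3.5
```

```bash
python3 jog.py '0 0 0.001 0 0;0 0 0.002 0 0;0 0 0.002 0 0;0 0 0.002 0 0'
```

```text
t: 4.33
eef_pos: [0.6037, -0.1149, 0.1165]
ee_rot: [-0.452, 3.105, -0.001]
contact_force: [-1.0, 1.6, 13.4]
width: -0.003
grip_force: 6.8
```

```bash
python3 jog.py '0 0 -0.03 0 0;0 0 -0.07 0 0;0 0 -0.11 0 0.2;0.02 0 -0.15 0 0.5;0.021 0 -0.15 0 1'; python3 jog.py '0 0 0 0 1;0 0 0 0 1;0 0 0 0 1;0 0 0 0 1'; python3 look.py w3; python3 - <<'E'
from h import *
import pickle
m=pickle.load(open("w3.pkl","rb"))
s=manip.get_obs();print(s["width"],cv2.Rodrigues(s["ee_rot"])[0].round(3).tolist())
E
```

```text
t: 4.75
eef_pos: [0.5829, -0.1236, 0.2712]
ee_rot: [-0.448, 3.101, -0.007]
contact_force: [0.1, -1.1, -0.1]
width: 0.419
grip_force: 0.0
t: 5.08
eef_pos: [0.5811, -0.1206, 0.2623]
ee_rot: [0.453, -3.105, -0.002]
contact_force: [-0.1, 0.4, 0.1]
width: 0.975
grip_force: 0.0
[275, 114, 15, 79, 1012] [282.0, 154.9]
[270, 209, 25, 9, 209] [282.2, 213.2]
[ 0.58123763 -0.12065619  0.26244181]
0.9981547265764666 [[-0.958, -0.286, -0.003], [-0.286, 0.958, 0.001], [0.003, 0.002, -1.0]]
```

View pics/w3.png

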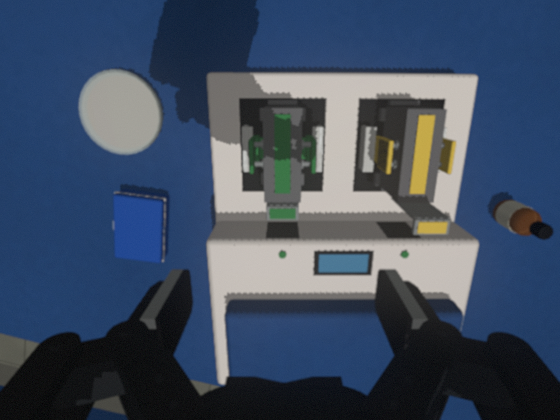

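The gate is down: the tab at (282,213) now sits right against the roof end, while the yellow tab at (431,227) is unchanged. Next I'll work out the centring for the grasp.

```bash
python3 - <<'E'
from h import *
import pickle
m=pickle.load(open("w3.pkl","rb"));a=onz(m,282,154.9,.112);b=onz(m,282.2,213.2,.117);print("strip",a,"tab",b)
im=cv2.imread("pics/w3.png");k=cv2.inRange(cv2.cvtColor(im,cv2.COLOR_BGR2HSV),(50,60,30),(90,255,255))
N,L,S,c=cv2.connectedComponentsWithStats(k)
for i in range(1,N):
    if S[i,4]>25: print(S[i].tolist(),c[i].round(1),onz(m,*c[i],.108).round(4))
s=manip.get_obs();R=cv2.Rodrigues(s["ee_rot"])[0]
im,T=cam("top");k=cv2.inRange(cv2.cvtColor(im,cv2.COLOR_BGR2HSV),(55,80,40),(88,255,255))
w2=pickle.load(open("w2.pkl","rb"))
for q in((.5508,-.1310,.075),): print(R.T@(np.array(q)-s["eef_pos"]),s["eef_pos"])
e=np.array([.9585,.285,0]);print("tab-strip along",(b-a)@e)
E
```

```text
strip [ 0.55179427 -0.13159265  0.112     ] tab [ 0.60240339 -0.11633935  0.117     ]
[274, 114, 17, 80, 1253] [282.1 153.2] [ 0.5509 -0.1318  0.108 ]
[249, 135, 14, 40, 315] [254.3 152.3] [ 0.5572 -0.1558  0.108 ]
[301, 135, 15, 39, 301] [309.5 153.2] [ 0.5439 -0.1083  0.108 ]
[270, 209, 26, 10, 252] [282.2 213.5] [ 0.6057 -0.1154  0.108 ]
[402, 251, 6, 6, 27] [404.5 253.9] [0.6119 0.0132 0.108 ]
[280, 252, 6, 6, 27] [282.1 254.1] [ 0.6466 -0.1033  0.108 ]
[ 0.03156603 -0.00150935  0.18753449] [ 0.58123763 -0.12065619  0.26244181]
tab-strip along 0.052856027620910906
```

```bash
python3 jog.py '0.031 -0.002 0.01 0 1;0.031 -0.002 0.05 0 1;0.031 -0.002 0.085 0 1;0.031 -0.002 0.1 0 1;0.031 -0.002 0.1 0 1' 50; python3 jog.py '0 0 0 0 1;0 0 0 0 1;0 0 0 0 1'; python3 -c "
from h import *
s=manip.get_obs();R=cv2.Rodrigues(s['ee_rot'])[0]
print(R.T@(np.array([.5508,-.1314,.075])-s['eef_pos']),s['eef_pos'],R[:,1])"
```

```text
t: 5.6
eef_pos: [0.5495, -0.131, 0.1599]
ee_rot: [0.452, -3.1, -0.005]
contact_force: [-1.0, 0.1, -0.0]
width: 1.001
grip_force: 0.0
t: 5.85
eef_pos: [0.554, -0.1321, 0.1657]
ee_rot: [-0.452, 3.106, -0.002]
contact_force: [-0.1, -0.4, 0.1]
width: 0.998
grip_force: 0.0
[0.00310191 0.00169955 0.09067631] [ 0.55400234 -0.13209011  0.16568612] [-0.28522992  0.95845814 -0.00137503]
```

```bash
python3 jog.py '0.002 0.001 0.03 0 1;0.002 0.001 0.06 0 1;0.002 0.001 0.08 0 1;0.002 0.001 0.089 0 1;0.002 0.001 0.089 0 1'; python3 jog.py '0 0 0 0 1;0 0 0 0 1;0 0 0 0 1'; python3 -c "
from h import *
s=manip.get_obs();R=cv2.Rodrigues(s['ee_rot'])[0]
print(R.T@(np.array([.5508,-.1314,.075])-s['eef_pos']),s['eef_pos'],R[:,1])"; python3 look.py w4
```

```text
t: 6.27
eef_pos: [0.55, -0.1313, 0.0744]
ee_rot: [0.453, -3.107, -0.001]
contact_force: [0.6, -0.0, -0.1]
width: 1.0
grip_force: 0.0
t: 6.52
eef_pos: [0.5518, -0.1317, 0.0769]
ee_rot: [-0.452, 3.106, -0.002]
contact_force: [0.4, 0.1, -0.0]
width: 1.001
grip_force: 0.0
[0.0008487  0.00059656 0.00191755] [ 0.55177783 -0.13172859  0.07692069] [-0.28516704  0.95847675 -0.00143867]
[229, 231, 11, 41, 259] [234.0, 249.7]
[268, 233, 39, 151, 5297] [286.9, 305.3]
[335, 232, 9, 40, 236] [339.0, 252.4]
[232, 286, 7, 15, 83] [235.2, 293.1]
[334, 286, 8, 15, 83] [337.3, 292.9]
[351, 294, 12, 55, 228] [357.3, 326.0]
[212, 296, 10, 53, 225] [216.2, 325.4]
[ 0.55160095 -0.13169228  0.07677775]
```

View pics/w4.png

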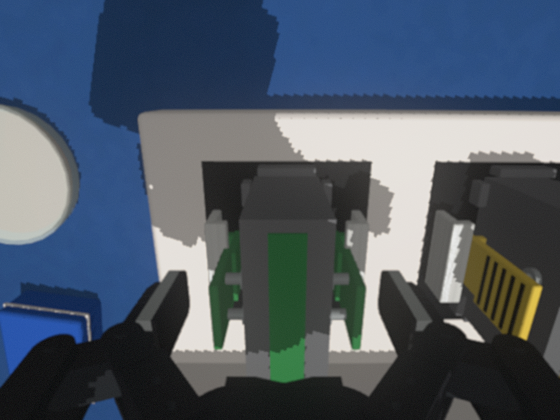

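The open fingers, with inner faces at columns 188 and 378 (middle 283), straddle the green pads at 212 and 363 (middle 287.5). The tool therefore sits about 1.5 mm too far to -y, so I'll nudge it over and squeeze.

```bash
python3 jog.py '0 0.0013 0.001 0 1;0 0.0013 0.001 0 0.75;0 0.0013 0.001 0 0.65;0 0.0013 0.001 0 0.5;0 0.0013 0.001 0 0.3' 50; python3 jog.py '0 0 0 0 0;0 0 0 0 0;0 0 0 0 0;0 0 0 0 0;0 0 0 0 0' 50
```

```text
t: 6.98
eef_pos: [0.5509, -0.1306, 0.0763]
ee_rot: [-0.452, 3.107, -0.001]
contact_force: [-6.2, -0.4, 21.2]
width: 0.493
grip_force: 47.7
t: 7.4
eef_pos: [0.5508, -0.1306, 0.0765]
ee_rot: [-0.452, 3.107, -0.001]
contact_force: [-3.2, 0.8, 16.2]
width: 0.486
grip_force: 49.8
```

```bash
python3 look.py w5
```

```text
[264, 236, 39, 148, 5261] [283.5, 306.8]
[225, 258, 15, 93, 673] [233.2, 308.3]
[328, 258, 15, 93, 689] [333.7, 307.8]
[ 0.55079304 -0.13067793  0.07646341]
```

View pics/w5.png

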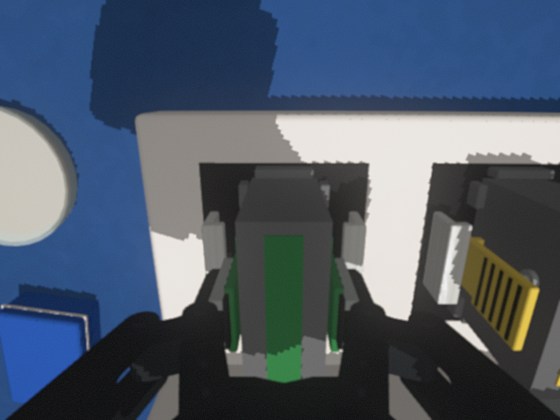

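Both catches are pressed in symmetrically: the pads are at columns 225 and 342 and the strip is centred at 283.5. Now I'll lift slowly, watching the force.

```bash
python3 jog.py '0 0 -0.004 0 0;0 0 -0.008 0 0;0 0 -0.012 0 0;0 0 -0.016 0 0;0 0 -0.02 0 0'; python3 jog.py '0 0 0 0 0;0 0 0 0 0'
```

```text
t: 7.87
eef_pos: [0.5498, -0.1301, 0.0942]
ee_rot: [0.453, -3.108, -0.001]
contact_force: [-0.4, 0.5, -2.5]
width: 0.477
grip_force: 52.3
t: 8.03
eef_pos: [0.5502, -0.1302, 0.0944]
ee_rot: [-0.453, 3.109, -0.0]
contact_force: [1.0, 0.1, -3.2]
width: 0.478
grip_force: 52.3
```

```bash
python3 jog.py '0 0 -0.02 0 0;0 0 -0.04 0 0;0 0 -0.06 0 0;0 0 -0.08 0 0;0 0 -0.095 0 0'; python3 jog.py '0 0 -0.015 0 0;0 0 -0.025 0 0;0 0 -0.03 0 0;0 0 -0.03 0 0;0 0 -0.03 0 0'; python3 jog.py '0 0 0 0 0;0 0 0 0 0;0 0 0 0 0;0 0 0 0 0;0 0 0 0 0'; python3 look.py w6; python3 - <<'E'
from h import *
im,m=cam("scene");im2,_=cam("top")
a=cv2.resize(im[90:240,150:350],None,fx=2.5,fy=2.5,interpolation=cv2.INTER_CUBIC)
w=cv2.imread("pics/w6.png")[200:420,140:430]
w=cv2.resize(w,(290,220)); o=np.zeros((595,500,3),np.uint8);o[:375]=a;o[375:,:290]=w
cv2.imwrite("pics/end.png",o)
E
```

```text
t: 8.45
eef_pos: [0.5503, -0.1303, 0.1906]
ee_rot: [-0.452, 3.108, -0.0]
contact_force: [0.1, -1.0, -3.5]
width: 0.477
grip_force: 52.3
t: 8.87
eef_pos: [0.5497, -0.1301, 0.2187]
ee_rot: [0.453, -3.108, -0.001]
contact_force: [-0.2, -0.7, -3.1]
width: 0.48
grip_force: 52.3
t: 9.28
eef_pos: [0.55, -0.1302, 0.2189]
ee_rot: [0.452, -3.108, -0.0]
contact_force: [0.9, -0.2, -3.2]
width: 0.479
grip_force: 52.3
[265, 236, 38, 148, 5227] [283.4, 306.8]
[225, 258, 15, 92, 703] [233.5, 305.0]
[328, 263, 15, 88, 631] [333.3, 308.6]
[ 0.55007021 -0.13019351  0.21910007]
```

View pics/end.png

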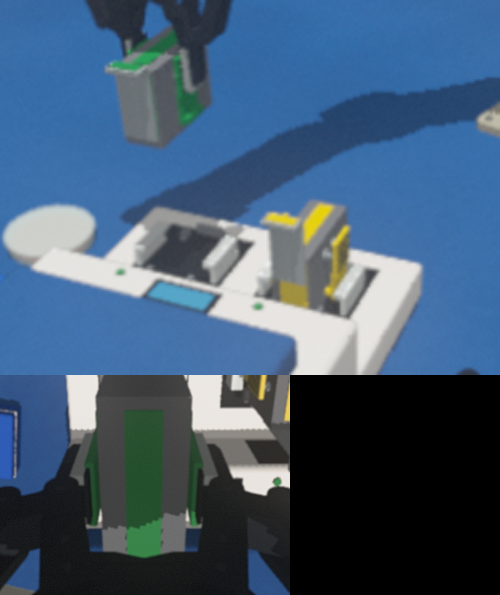

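The cassette hangs level and clear of the loader with its gate down and its catches squeezed. Its underside is about 14 cm above the deck, and the yellow cassette is unmoved.

```bash
python3 -c "
from cell import manip
print(manip.sign_off())"
```

```text
the job is handed in; nothing more can be done
None
```

The job is handed in: the green cassette's gate is fully down, and the arm is holding it still and level by its squeezed catches, about 14 cm above the deck; the yellow cassette looks unmoved and nothing beside the loader was touched, though the sign-off returned no verdict.

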